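# Close up and pin the bench spark screen

### The arm

A 7-joint arm with a two-finger parallel gripper is mounted at the origin on the work surface. World frame = base frame: x ahead of the robot, y to its left, z up, the work surface at z = 0. Lengths are in m, angles in rad, forces in N, time in s.
With the tool pointing down it reaches from about 0.4 to 0.85 m from the base axis. Payload 4.4 kg.
Tool frame: the origin (TCP) lies at the very end of the fingers, on their centre line; the grasp point (between the pads) lies 19 mm behind it (ctrl.pinch_z is the distance from the TCP to the grasp point, in m); z points along the fingers, y is the direction in which the jaws open and shut (so a half turn about z gives the same grasp; the last joint's range is limited). The gripper opens to 94 mm and grips with 3 to 60 N. Pads are 16 mm wide; open, the fingers measure 119 mm over their backs; the gripper's body (75 mm by 177 mm) begins 78 mm behind the grasp point.
Start: joints at [-1.407, 0.628, 0.038, 1.517, -0.027, 0.996, -0.02], TCP at [0.148, 0.633, 0.205] pointing down, gripper open.
Joint ranges: [-3.06, 3.06], [-0.37, 2.12], [-1.25, 1.32], [0.18, 2.47], [-1.1, 4.24], [0.23, 1.98], [-2.94, 2.94]. Speed limits (rad/s): [2.57, 2.57, 3.14, 3.14, 3.14, 3.14, 3.14].

### API

Orientations are given as a unit quaternion [w, x, y, z].
In Python, from rig import ctrl gives the robot as it stands.
- The arm moves only by the shell command python3 -m pendant 'ROWS' [OPENING]. ROWS is a JSON object of lists of equal length, an entry for each row: "dp": the shift along the tool's x, y, z in m, a list of three; "spin": the turn about the tool's z in rad. In form: {"dp": [[x, y, z], ...], "spin": [spin, ...]}. A call has exactly 8 rows; each row is the pose to reach, as a shift and turn from the pose commanded when the call began, along the tool's axes at that moment; what a row does not reach only later rows make up. A row lasts 1/8 s, in which the tool goes at most 62.5 mm and 10.7 degrees, less where a joint would pass 70% of its speed; a pose out of reach is approached as far as the arm can. A call with a gripper value outside its range is refused whole. OPENING is the finger opening in m, from 0 to 0.094, set as the call begins (- or left out, the last holds). The fingers move at their own pace and stop on an object; the grip force is fixed at half the most. Time passes only in rows, so rows that repeat a pose let the fingers close, or fill a call up. It gives the time, the measured TCP pose, the force and the opening at its end, in the units of the state.
- ctrl.read_state(): the state, without advancing time (a new reading comes with each control period).
- ctrl.grab_frame(name): name is "side" or "top"; returns the picture (480x640x3 uint8, red, green, blue); there is no depth.
- ctrl.get_calibration(name): a dict with "K" (3x3 intrinsics, pixels), "view" (4x4, takes a point from world to camera coordinates). Camera axes: x right, y up, looking along -z (the intrinsics and any distortion apply to the point x, -y, -z); pixel columns grow to the right and rows downward; lengths in m; the calibration is good to about 2 mm. A picture is of the moment at which its call begins. get_calibration takes no time and is no camera call.
- ctrl.close_job(): hands the job in, once; it reports no verdict.
The state is a dict: "t": time; "joints": joint angles; "qvel": joint speeds; "joint_torque": joint torques, N m; "tcp_pos": TCP position; "tcp_rot": TCP orientation; "ft_force": force on the tool from outside, world axes, zero at the start; "moment": the same for the moment, N m; "grip_width": opening from 0.0 (shut) to 1.0 (fully open).
Only numpy, scipy, OpenCV 4.12 (cv2) and the standard library are available. Lean on these libraries where they do the work, as an engineer would, in place of code of your own. Each camera call takes 0.05 s, during which the arm holds its last target. There are 200 camera calls.

### The job

The red spark screen on the bench rails binds if it gets crooked: push its two ends in turn, away from the robot, without forcing it, until the screen is fully home against both yellow stops and square. Then take the orange-handled lock pin from its aluminium block and drop it through the screen's yellow tab into the bracket below, all the way down to its collar. Do not knock over the green can.

Things in the scene. Friction and masses are not known exactly. Their poses are not given: they have to be found in the camera images.
- stand: Fixed stand: two rails along x (300 mm, at y = +170 and -170), a yellow stop at the far end of each; between them a blue vice holds a flanged pipe. Pipe: 60 mm diameter, y = 0, x from -115 to 195 over the screen's middle, top 175 mm above the bench; flange and vice at x over 115, |y| under 86, to 209 high. Origin: on the bench mid-way between the rails; x = the way the screen is pushed home, z up.
- screen (a joint): How far the middle of the screen still is from home, in m: 0 is home against both stops, positive is towards the robot (-x of the stand). Starts at 0.05 to 0.075.
- screen_yaw (a joint): How crooked the screen is, rad; positive = left (+y) end lags, nearer the robot; 0 = square. From about 0.10 either way it wedges in the rails and jams; pushing the lagging end frees it. A push at one end swings that end forward about the other, which stays almost put; it takes about 4 N while free, and it stays where it is left.
- push_left (a point): Centre of the yellow push plate (44 wide, 64 high) at the left (+y) end of the red ribbed screen, on its face towards the robot, 100 mm above the bench. x = away from the robot, normal to the screen; y along it; z up. The screen is 386 mm wide, its top 132 mm above the bench, with a 140 mm wide notch in the middle under the pipe.
- push_right (a point): The same on the right (-y) push plate, 330 mm from the left one.
- tab_hole (a point): Centre of the 15 mm hole in the screen's yellow foot tab (8 mm thick), outside the right end of the screen, at the tab's top face, 43 mm above the bench; from the right push plate's centre 70 mm further out and 19 mm nearer the robot.
- lock_hole (a point): Axis of the 14 mm hole in the stand's fixed bracket (24 mm thick, top 33 mm above the bench) that the pin must also pass, given at the height of the tab's top, 43 mm. The tab's hole lies over it when the screen is home and square.
- pin_mid (a point): Centre, half-way up, of the loose lock pin standing in a 60 x 60 x 45 mm aluminium block on the bench. 110 mm long, 90 g: pointed steel shank 10 mm diameter, 38 long (in the block), collar 24 diameter, 6 thick, orange handle 16 diameter, 66 long, its top 55 mm above this point. z up the pin. Seated with its collar on the tab, this point is 60 mm above the bench.
- can: Green spray can, 64 mm diameter, 150 mm high, standing on the bench; the block and the can stand one on the left and one on the right of the stand, either way round. Origin: centre of its underside.
There are look-alikes about, which are no part of the job. Leave any blue look-alike of the part that bears pin_mid alone.

How it is judged:
On the way, in this order (a step that is already met when the one before it is completed fails the run):
1. the screen is home against both stops and square (value of joint screen below 0.005 m and value of joint screen_yaw between -0.02 and 0.02 rad), for 0.2 s.
2. the pin is down through tab and bracket (horizontal distance between pin_mid and lock_hole below 0.008 m and height (world z) of pin_mid below 0.066 m), for 0.2 s.
At the end, for the whole second after the job is handed in: The screen is within 5 mm of home and within 0.02 rad of square; the pin stands in the holes of both tab and bracket, upright within 0.2 rad, its middle within 8 mm of the hole's centre line and within 6 mm of its fully seated height (60 mm above the bench), let go (all of step 1 and all of step 2 and angle between pin_mid's own z axis and vertical below 0.2 rad); the robot touches nothing.
It fails at once if the green can is knocked over (angle between can's own z axis and vertical above 0.6 rad).
It fails at once if the screen is forced with more than 60 N (contact force between the arm and screen above 60 N).
It also fails if it takes over 72 s, if anything falls off the work surface, if the arm or the gripper's body presses on something with over 40 N, if the wrist force passes 120 N, or if a joint passes its speed limit or range.

## Working session

There is one attempt and no reset: what is moved stays moved. The work goes in short steps, Python scripts to look and compute and a shell command to move; the robot and the scene stay as the last step left them, time stands still between calls to the robot, and variables do not carry over. Pictures are saved under pics/ and viewed, about 8 in all and at most 12, crops included, and the job is handed in when it is done.

```bash
mkdir -p pics; ls; python3 - <<'E'
from rig import ctrl
import cv2,numpy as np
s=ctrl.read_state();print({k:np.round(v,3).tolist() for k,v in s.items()})
for n in("side","top"):
    cv2.imwrite(f"pics/{n}0.png",ctrl.grab_frame(n)[:,:,::-1])
    c=ctrl.get_calibration(n);print(n,{k:(np.round(v,4).tolist() if not isinstance(v,str) else v) for k,v in c.items()})
E
```

```text
pics
{'t': 0.0, 'joints': [-1.407, 0.629, 0.038, 1.518, -0.027, 0.996, -0.02], 'qvel': [0.002, 0.0, 0.001, 0.002, 0.002, 0.001, -0.002], 'joint_torque': [0.0, -54.974, 1.144, -18.663, -0.052, 0.024, 0.0], 'tcp_pos': [0.148, 0.632, 0.205], 'tcp_rot': [-0.0, 0.115, 0.993, -0.001], 'ft_force': [-0.351, 0.732, 0.265], 'moment': [-0.013, 0.025, -0.047], 'grip_width': 1.002}
side {'K': [[434.5658, 0.0, 325.1576], [0.0, 434.5658, 244.2629], [0.0, 0.0, 1.0]], 'view': [[0.8741, -0.4857, -0.0104, -0.4364], [0.3355, 0.588, 0.736, -0.2405], [-0.3514, -0.6467, 0.6769, -0.9169], [0.0, 0.0, 0.0, 1.0]]}
top {'K': [[485.0725, 0.0, 314.2654], [0.0, 485.0725, 233.695], [0.0, 0.0, 1.0]], 'view': [[0.0273, -0.9996, 0.002, -0.0234], [0.9928, 0.0274, 0.1168, -0.4979], [-0.1168, -0.0012, 0.9932, -1.1344], [0.0, 0.0, 0.0, 1.0]]}
```

View pics/side0.png

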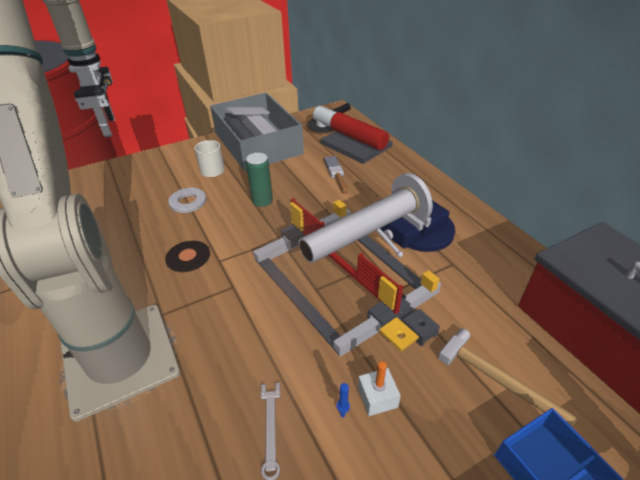

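View pics/top0.png

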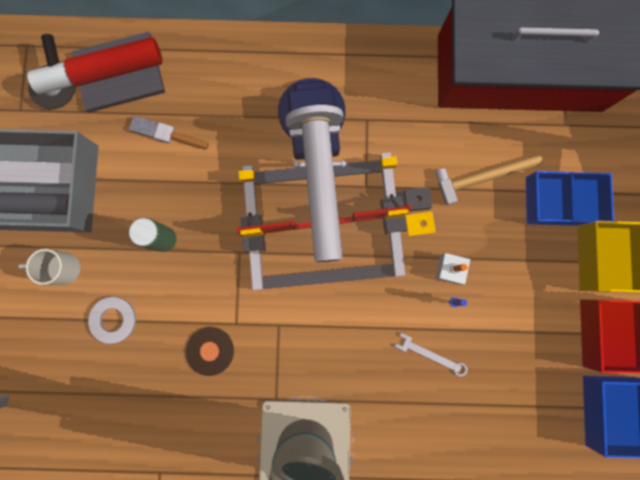

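The side view shows the orange pin in its block at (381,375) and the blue look-alike at (343,400). In the top view, the pin is at (458,268), the blue one at (458,302), the can at (147,233), the push plates at about (250,232) and (398,211), and the yellow tab hole at about (421,223). Next I'll take a close crop.

```bash
cat > h.py <<'E'
from rig import ctrl
import numpy as np,cv2
def ray(n,px):
    c=ctrl.get_calibration(n);K=c["K"];V=c["view"];R,t=V[:3,:3],V[:3,3]
    d=np.linalg.inv(K)@[px[0],px[1],1.];d=R.T@(d*[1,-1,-1]);return -R.T@t,d
def atz(n,px,z):
    o,d=ray(n,px);return o+d*(z-o[2])/d[2]
def tri(a,b):
    A=np.zeros((3,3));B=np.zeros(3)
    for n,p in(("side",a),("top",b)):
        o,d=ray(n,p);d=d/np.linalg.norm(d);M=np.eye(3)-np.outer(d,d);A+=M;B+=M@o
    return np.linalg.solve(A,B)
def proj(n,P):
    c=ctrl.get_calibration(n);q=c["view"]@np.r_[P,1];q=c["K"]@(q[:3]*[1,-1,-1]);return q[:2]/q[2]
E
python3 - <<'E'
import cv2,numpy as np
t=cv2.imread("pics/top0.png")[145:315,230:480];s=cv2.imread("pics/side0.png")[190:420,250:450]
t=cv2.resize(t,None,fx=3.2,fy=3.2,interpolation=2);cv2.imwrite("pics/tc.png",t)
s=cv2.resize(s,None,fx=2.6,fy=2.6,interpolation=2);cv2.imwrite("pics/sc.png",s)
E
```

```text
(no output)
```

View pics/tc.png

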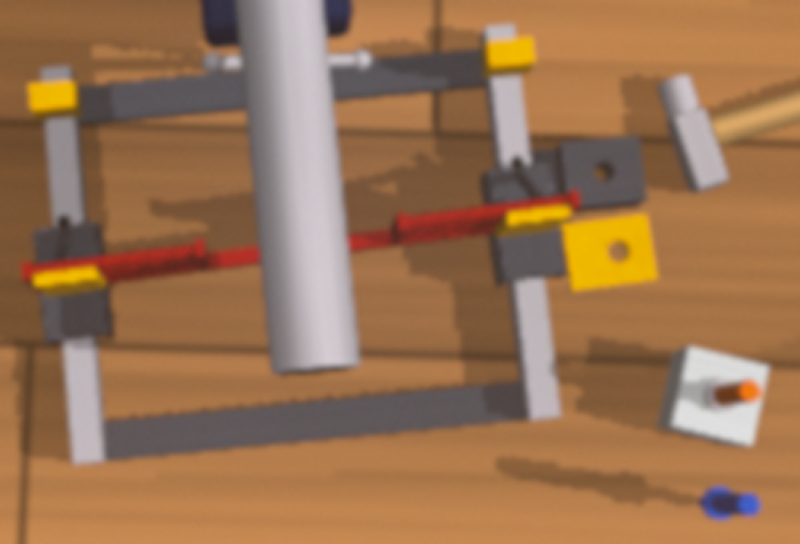

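View pics/sc.png

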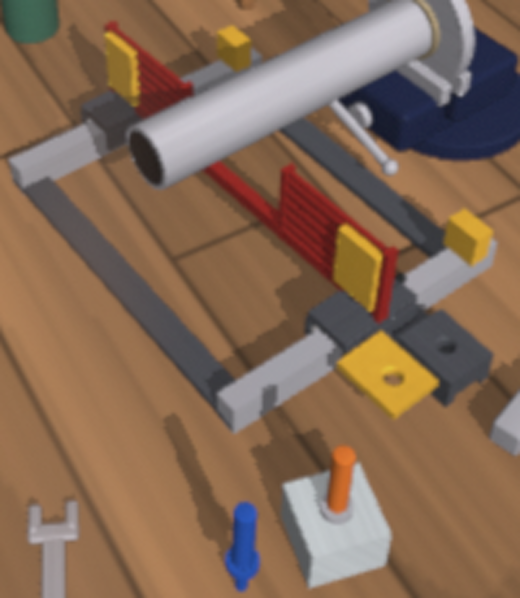

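The crops (views 3 and 4) show the parts clearly. The pin to take is the orange one in the aluminium block, and the blue one stands loose. Now to triangulate.

```bash
python3 - <<'E'
from h import *
T=lambda x,y:(x/3.2+230,y/3.2+145);S=lambda x,y:(x/2.6+250,y/2.6+190)
np.set_printoptions(precision=4,suppress=True)
P={}
for n,s,t,z in [("L",S(122,68),T(68,279),.1),("R",S(358,268),T(538,217),.1),("tab",S(393,377),T(619,251),.043),("lock",S(447,347),T(603,171),.033),("pintop",S(344,453),T(750,391),.117),("pincollar",S(338,512),T(712,395),.051),("can",(257,159),(144,232),.15)]:
    P[n]=tri(s,t);print(n,P[n],"side@z",atz("side",s,z)[:2],"top@z",atz("top",t,z)[:2])
d=P["L"]-P["R"];print("LR",np.linalg.norm(d),"screen yaw world",np.arctan2(-d[0],d[1]))
# stand rails: near ends & far ends (rail top z unknown), bars direction
for a,b in(((88,462),(57,70)),((543,416),(500,28))):
    p,q=[atz("top",T(*v),.035) for v in(a,b)];e=q-p;print(p,q,np.linalg.norm(e),np.arctan2(e[1],e[0]))
for s,t in (((322,30),None),):pass
print("stops",tri(S(234,42),T(52,90)),tri(S(468,232),T(510,48)))
E
```

```text
L [0.4908 0.1326 0.0946] side@z [0.4887 0.1262] top@z [0.4895 0.1321]
R [ 0.5419 -0.198   0.0989] side@z [ 0.5402 -0.1984] top@z [ 0.5428 -0.1983]
tab [ 0.5291 -0.2686  0.0449] side@z [ 0.5312 -0.268 ] top@z [ 0.5284 -0.2685]
lock [ 0.5919 -0.2596  0.0323] side@z [ 0.5931 -0.2604] top@z [ 0.5904 -0.2586]
pintop [ 0.4241 -0.3418  0.1197] side@z [ 0.4266 -0.341 ] top@z [ 0.4229 -0.342 ]
pincollar [ 0.4263 -0.34    0.0369] side@z [ 0.4236 -0.347 ] top@z [ 0.423  -0.3347]
can [0.4792 0.3561 0.1476] side@z [0.4793 0.3519] top@z [0.4777 0.3557]
LR 0.33454705232370163 screen yaw world 0.15362580842596132
[0.362  0.1202 0.035 ] [0.6563 0.1558 0.035 ] 0.2964462820396595 0.12032325807118001
[ 0.4049 -0.2143  0.035 ] [ 0.6984 -0.1796  0.035 ] 0.2954901254373295 0.11772478742944704
stops [0.6347 0.1561 0.0562] [ 0.6754 -0.1832  0.0566]
```

```bash
cat >> h.py <<'E'
from scipy.spatial.transform import Rotation as Ro
def state():
    s=ctrl.read_state();w=np.array(s["tcp_rot"]);R=Ro.from_quat(w[[1,2,3,0]]).as_matrix();return s,R
def need(target,jaw=0.119,base=None):
    s,R=state();p=np.array(s["tcp_pos"]);a=np.arctan2(R[1,1],R[0,1])
    sp=-(jaw-a);print("dp",np.round(R.T@(np.array(target)-p),4),"spin",round((sp+np.pi)%(2*np.pi)-np.pi,3),"tcp",p.round(4),"jaw",round(a,3),"tilt",R[:2,2].round(4))
E
python3 - <<'E'
from h import *
need([.446,.127,.205])
T=lambda x,y:(x/3.2+230,y/3.2+145);S=lambda x,y:(x/2.6+250,y/2.6+190)
print(tri(S(244,508),T(748,504)),tri(S(242,560),T(714,503)))
E
```

```text
dp [-4.054e-01 -4.242e-01  4.000e-04] spin 1.222 tcp [0.1479 0.6324 0.2047] jaw 1.341 tilt [-0.0004 -0.0016]
[ 0.34660967 -0.34113024  0.11427061] [ 0.34646803 -0.33934938  0.04073269]
```

```bash
python3 -m pendant '{"dp":[[-0.03,-0.031,0],[-0.068,-0.071,0],[-0.107,-0.112,0],[-0.146,-0.153,0],[-0.185,-0.193,0],[-0.224,-0.234,0],[-0.263,-0.275,0],[-0.3,-0.314,0]],"spin":[0.1,0.22,0.35,0.48,0.61,0.74,0.86,0.97]}' 0; python3 -c "
from h import *
need([.446,.127,.085])"
```

```text
t: 1.1
tcp_pos: [0.3693, 0.2571, 0.2055]
tcp_rot: [0.0, 0.566, 0.824, 0.0]
ft_force: [1.8, 0.3, -0.5]
grip_width: 0.183
dp [-0.149   0.0249  0.1205] spin 0.248 tcp [0.3693 0.2571 0.2055] jaw 0.367 tilt [ 0. -0.]
```

```bash
python3 -m pendant '{"dp":[[-0.04,0.007,0],[-0.08,0.014,0],[-0.12,0.021,0.02],[-0.149,0.025,0.05],[-0.149,0.025,0.08],[-0.149,0.025,0.11],[-0.149,0.025,0.12],[-0.149,0.025,0.12]],"spin":[0.06,0.12,0.18,0.248,0.248,0.248,0.248,0.248]}' 0; python3 -c "
from h import *
s,R=state()
n=np.array([.993,.119,0])
for nm,P in (('L',[.4905,.1325,.085]),):
  need(P)
cv2.imwrite('pics/t2.png',np.vstack([cv2.resize(ctrl.grab_frame('top')[145:300,220:440],(800,564))])[:,:,::-1])
"
```

```text
t: 2.1
tcp_pos: [0.4457, 0.1289, 0.0852]
tcp_rot: [-0.0, 0.662, 0.749, -0.0]
ft_force: [0.0, 0.2, -0.7]
grip_width: 0.004
dp [-0.002   0.0449  0.0002] spin 0.004 tcp [0.4457 0.1289 0.0852] jaw 0.123 tilt [-0.0011 -0.0003]
```

View pics/t2.png

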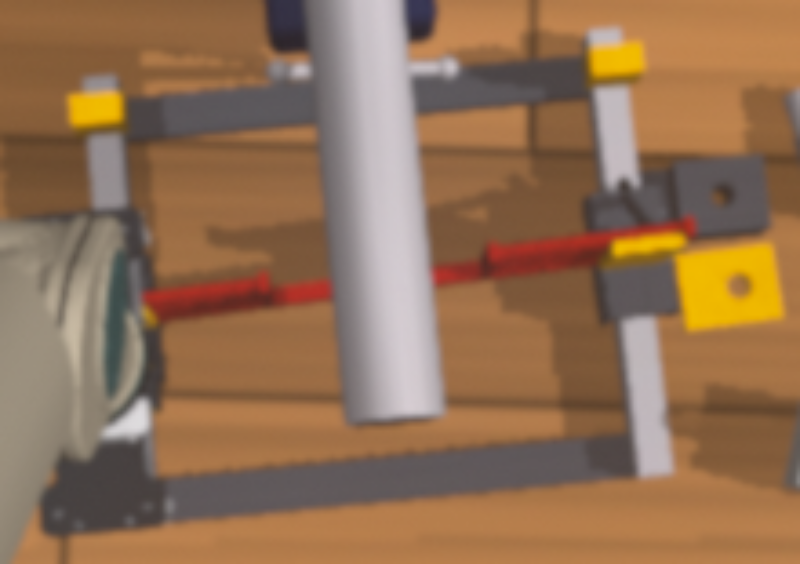

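View 5 shows the gripper in front of the left plate with its long side along the push direction, clear of the pipe. Now the first left push, about 30 mm.

```bash
python3 -m pendant '{"dp":[[-0.001,0.012,0],[-0.002,0.024,0],[-0.002,0.031,0],[-0.002,0.038,0],[-0.002,0.045,0],[-0.002,0.052,0],[-0.002,0.058,0],[-0.002,0.062,0]],"spin":[0,0,0,0,0,0,0,0]}' 0; python3 -c "
from h import *
need([.4905,.1325,.085])
cv2.imwrite('pics/s3.png',cv2.resize(ctrl.grab_frame('side')[190:360,240:450],(741,600))[:,:,::-1])
"
```

```text
t: 3.15
tcp_pos: [0.5044, 0.135, 0.0852]
tcp_rot: [-0.003, 0.662, 0.749, -0.002]
ft_force: [-7.8, 0.7, 5.8]
grip_width: 0.006
dp [-0.0008 -0.0141  0.0003] spin 0.004 tcp [0.5044 0.135  0.0852] jaw 0.123 tilt [-0.0072  0.0003]
```

View pics/s3.png

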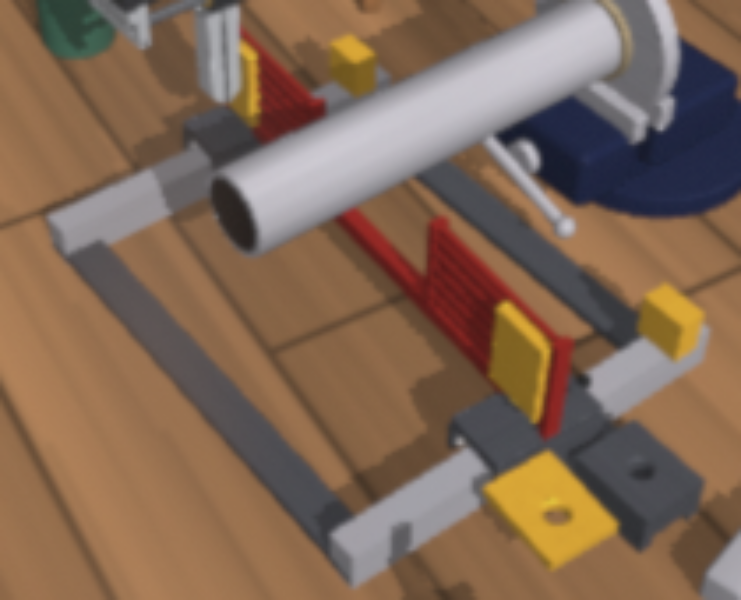

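View 6 shows the left plate moved forward with the finger still on it, while the right end has stayed put. I'll push the left a little further, then retreat and rise.

```bash
python3 -m pendant '{"dp":[[0,0.005,0],[0,0.009,0],[0,0.009,0],[0,-0.03,0],[0,-0.04,-0.02],[0,-0.04,-0.07],[0,-0.04,-0.12],[0,-0.04,-0.125]],"spin":[0,0,0,0,0,0,0,0]}' 0; python3 - <<'E'
from h import *
need(np.array([.5419,-.198,.21])-.05*np.array([.993,.119,0]))
E
```

```text
t: 4.2
tcp_pos: [0.4716, 0.1302, 0.2139]
tcp_rot: [0.002, 0.662, 0.749, 0.004]
ft_force: [0.3, 0.5, 0.3]
grip_width: 0.005
dp [-0.3342 -0.0204  0.0032] spin 0.004 tcp [0.4716 0.1302 0.2139] jaw 0.123 tilt [0.0089 0.0026]
```

```bash
python3 -m pendant '{"dp":[[-0.03,0,0],[-0.085,-0.005,0],[-0.14,-0.01,0],[-0.195,-0.015,0],[-0.25,-0.02,0],[-0.3,-0.02,0],[-0.334,-0.02,0.03],[-0.334,-0.02,0.08]],"spin":[0,0,0,0,0,0,0,0]}' 0; python3 - <<'E'
from h import *
need(np.array([.5419,-.198,.085])-.035*np.array([.993,.119,0]))
E
```

```text
t: 5.2
tcp_pos: [0.4907, -0.2091, 0.13]
tcp_rot: [0.003, 0.664, 0.748, -0.0]
ft_force: [0.9, 1.2, -0.8]
grip_width: 0.003
dp [0.0052 0.017  0.0451] spin -0.001 tcp [ 0.4907 -0.2091  0.13  ] jaw 0.118 tilt [ 0.0047 -0.0044]
```

```bash
python3 -m pendant '{"dp":[[0.005,0,0.03],[0.005,0.01,0.045],[0.005,0.025,0.045],[0.005,0.034,0.045],[0.005,0.042,0.045],[0.005,0.05,0.045],[0.005,0.057,0.045],[0.005,0.064,0.045]],"spin":[0,0,0,0,0,0,0,0]}' 0
python3 -m pendant '{"dp":[[0,0.007,0],[0,0.013,0],[0,0.019,0],[0,0.024,0],[0,0.024,0],[0,0.024,0],[0,-0.01,0],[0,-0.02,-0.02]],"spin":[0,0,0,0,0,0,0,0]}' 0
```

```text
t: 6.2
tcp_pos: [0.5494, -0.1938, 0.0864]
tcp_rot: [-0.001, 0.663, 0.749, -0.002]
ft_force: [-7.2, -3.9, 2.7]
grip_width: 0.008
t: 7.2
tcp_pos: [0.5304, -0.1926, 0.105]
tcp_rot: [-0.002, 0.662, 0.749, -0.0]
ft_force: [0.9, 0.3, 0.1]
grip_width: 0.003
```

```bash
python3 - <<'E'
from h import *
cv2.imwrite('pics/t4.png',cv2.resize(ctrl.grab_frame('top')[145:300,220:440],(800,564))[:,:,::-1])
need([.4905,.1325,.085])
E
```

```text
dp [ 0.3289 -0.0013  0.0231] spin 0.003 tcp [ 0.5318 -0.1938  0.1081] jaw 0.122 tilt [0.0022 0.0004]
```

View pics/t4.png

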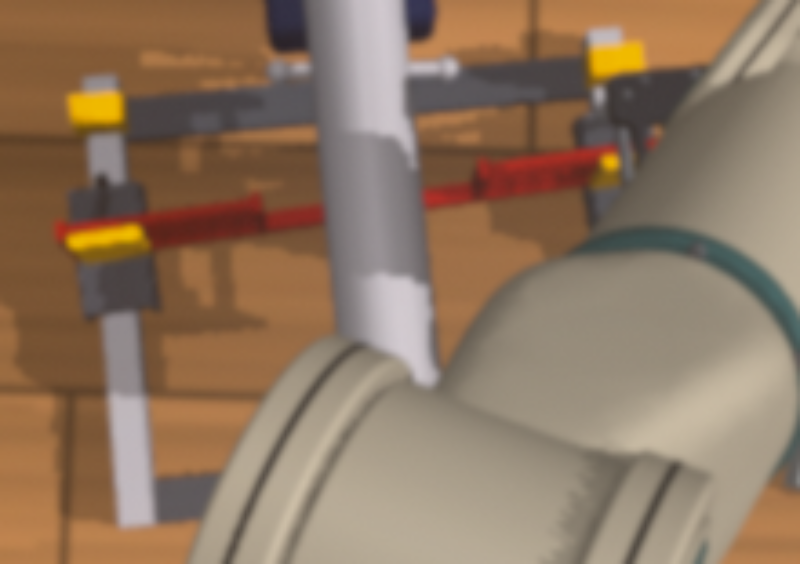

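View 7: the screen moved at the right and the left end lags. The left plate is now at crop (107,242). Next I'll measure it and move the arm back over to the left.

```bash
python3 - <<'E'
from h import *
u=lambda x,y:(220+x/3.636,145+y/3.636)
n=np.array([.993,.119,0])
L=atz("top",u(107,243),.1);print(L,(L-[.4905,.1325,.1])@n)
# red top edge right end by plate
a=atz("top",u(62,232),.132);b=atz("top",u(610,150),.132);d=a-b;print("yaw",np.arctan2(-d[0],d[1])-.119)
need(np.r_[(L-.05*n)[:2],.213])
E
python3 -m pendant '{"dp":[[0,-0.03,-0.03],[0,-0.05,-0.08],[0.02,-0.06,-0.105],[0.07,-0.06,-0.105],[0.125,-0.06,-0.105],[0.18,-0.06,-0.105],[0.235,-0.06,-0.105],[0.29,-0.06,-0.105]],"spin":[0,0,0,0,0,0,0,0]}' 0
python3 - <<'E'
from h import *
need([.4905,.1325,.085])
E
```

```text
[0.535735   0.13821209 0.1       ] 0.045598092345289575
yaw 0.059576957437128764
dp [ 0.3292 -0.0054 -0.1049] spin 0.003 tcp [ 0.5318 -0.1938  0.1081] jaw 0.122 tilt [0.0022 0.0004]
t: 8.25
tcp_pos: [0.4379, 0.09, 0.2111]
tcp_rot: [0.0, 0.662, 0.75, 0.002]
ft_force: [1.6, 0.4, -0.1]
grip_width: 0.006
dp [0.0355 0.0571 0.1263] spin 0.005 tcp [0.4379 0.09   0.2111] jaw 0.124 tilt [0.0028 0.0019]
```

```bash
python3 -m pendant '{"dp":[[0.035,0.01,0.02],[0.04,0.03,0.07],[0.04,0.05,0.12],[0.04,0.072,0.126],[0.04,0.084,0.126],[0.04,0.092,0.126],[0.04,0.099,0.126],[0.04,0.106,0.126]],"spin":[0,0,0,0,0,0,0,0]}' 0
python3 -m pendant '{"dp":[[0,0.004,0],[0,0.007,0],[0,0.009,0],[0,0.011,0],[0,0.013,0],[0,0.013,0],[0,0.013,0],[0,0.013,0]],"spin":[0,0,0,0,0,0,0,0]}' 0
python3 - <<'E'
from h import *
need([.4905,.1325,.085])
E
```

```text
t: 9.25
tcp_pos: [0.5325, 0.1405, 0.0844]
tcp_rot: [-0.004, 0.662, 0.75, -0.002]
ft_force: [-9.0, 0.4, 0.3]
grip_width: -0.001
t: 10.25
tcp_pos: [0.547, 0.1426, 0.0844]
tcp_rot: [-0.003, 0.662, 0.75, -0.001]
ft_force: [-4.6, 2.9, -2.5]
grip_width: 0.007
dp [-0.003  -0.0574 -0.0003] spin 0.005 tcp [0.547  0.1426 0.0844] jaw 0.124 tilt [-0.0053  0.0017]
```

```bash
python3 -m pendant '{"dp":[[0,0.001,0],[0,0.002,0],[0,0.003,0],[0,0.004,0],[0,0.005,0],[0,0.006,0],[0,0.006,0],[0,0.006,0]],"spin":[0,0,0,0,0,0,0,0]}' 0
python3 -m pendant '{"dp":[[0,0.001,0],[0,0.001,0],[0,0.002,0],[0,0.002,0],[0,0.003,0],[0,0.003,0],[0,0.003,0],[0,0.003,0]],"spin":[0,0,0,0,0,0,0,0]}' 0
```

```text
t: 11.25
tcp_pos: [0.5477, 0.1428, 0.0844]
tcp_rot: [-0.006, 0.662, 0.75, -0.005]
ft_force: [-15.2, 1.3, 9.0]
grip_width: 0.003
t: 12.25
tcp_pos: [0.5476, 0.1428, 0.0844]
tcp_rot: [-0.008, 0.662, 0.75, -0.007]
ft_force: [-21.4, -0.5, 14.1]
grip_width: 0.001
```

The left end is stopped firm (21 N, no motion). Now the right end.

```bash
python3 -m pendant '{"dp":[[0,-0.02,0],[0,-0.05,0],[0,-0.06,-0.02],[0,-0.06,-0.07],[0,-0.06,-0.12],[-0.01,-0.06,-0.127],[-0.06,-0.06,-0.127],[-0.115,-0.06,-0.127]],"spin":[0,0,0,0,0,0,0,0]}' 0
python3 -m pendant '{"dp":[[-0.05,0,0],[-0.105,0,0],[-0.16,0,0],[-0.2,0,0],[-0.218,0,0.02],[-0.218,0,0.06],[-0.218,0,0.11],[-0.218,0,0.127]],"spin":[0,0,0,0,0,0,0,0]}' 0
python3 - <<'E'
from h import *
need([.5419,-.198,.085])
E
```

```text
t: 13.25
tcp_pos: [0.514, 0.0201, 0.2117]
tcp_rot: [0.0, 0.661, 0.75, 0.001]
ft_force: [0.3, 0.3, -0.6]
grip_width: 0.008
t: 14.25
tcp_pos: [0.5385, -0.1952, 0.082]
tcp_rot: [-0.002, 0.663, 0.749, -0.001]
ft_force: [-0.6, 0.5, -0.0]
grip_width: 0.003
dp [-0.0032  0.003  -0.0031] spin 0.003 tcp [ 0.5385 -0.1952  0.082 ] jaw 0.122 tilt [-0.0042  0.0016]
```

```bash
python3 -m pendant '{"dp":[[0,0.015,0],[0,0.028,0],[0,0.034,0],[0,0.038,0],[0,0.042,0],[0,0.046,0],[0,0.049,0],[0,0.052,0]],"spin":[0,0,0,0,0,0,0,0]}' 0
python3 -m pendant '{"dp":[[0,0.001,0],[0,0.002,0],[0,0.003,0],[0,0.004,0],[0,0.005,0],[0,0.006,0],[0,0.007,0],[0,0.007,0]],"spin":[0,0,0,0,0,0,0,0]}' 0
python3 - <<'E'
from h import *
need([.5419,-.198,.085])
E
```

```text
t: 15.25
tcp_pos: [0.5888, -0.1903, 0.0847]
tcp_rot: [-0.002, 0.663, 0.749, -0.002]
ft_force: [-7.5, 0.2, 5.1]
grip_width: -0.001
t: 16.25
tcp_pos: [0.5897, -0.1901, 0.0847]
tcp_rot: [-0.007, 0.663, 0.748, -0.004]
ft_force: [-18.5, -1.0, 15.2]
grip_width: 0.004
dp [-0.0021 -0.0484  0.0005] spin 0.001 tcp [ 0.5897 -0.1901  0.0847] jaw 0.12 tilt [-0.0156  0.002 ]
```

```bash
python3 -m pendant '{"dp":[[0,-0.02,0],[0,-0.05,-0.01],[0,-0.08,-0.05],[-0.03,-0.1,-0.1],[-0.06,-0.12,-0.125],[-0.1,-0.15,-0.125],[-0.12,-0.17,-0.125],[-0.13,-0.183,-0.125]],"spin":[0,0,0,0,0,0,0,0]}' 0.05
python3 - <<'E'
from h import *
need([.424,-.3415,.079])
t=cv2.resize(ctrl.grab_frame('top')[145:300,220:440],(568,400))
s=cv2.resize(ctrl.grab_frame('side')[190:420,250:450],(348,400))
cv2.imwrite('pics/c8.png',np.hstack([t[:,:450],s])[:,:,::-1])
E
```

```text
t: 17.25
tcp_pos: [0.4322, -0.3414, 0.2098]
tcp_rot: [0.0, 0.663, 0.748, -0.0]
ft_force: [0.8, -0.1, 0.1]
grip_width: 0.532
dp [ 0.001  -0.0082  0.1308] spin 0.002 tcp [ 0.4322 -0.3414  0.2098] jaw 0.121 tilt [ 0.0005 -0.0006]
```

View pics/c8.png

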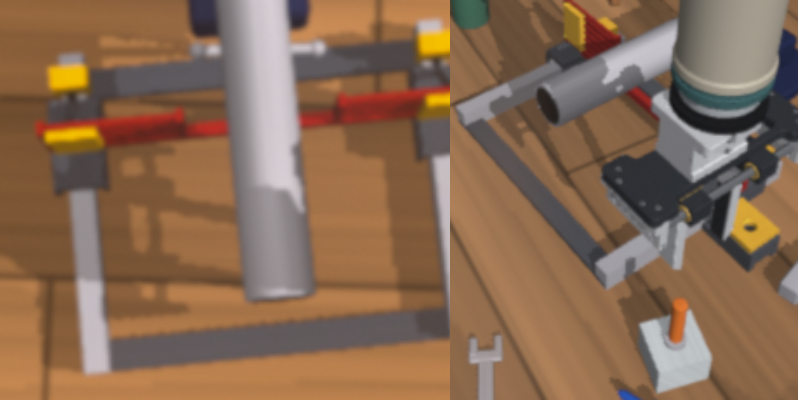

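View 8: the screen is against both stops and the pin stands in its block. The blue look-alike seems to have moved, so I'll check that before going down.

```bash
python3 - <<'E'
from h import *
s=ctrl.grab_frame('side');cv2.imwrite('pics/s9f.png',s[:,:,::-1])
c=cv2.resize(s[330:470,220:440],(792,504),interpolation=2);cv2.imwrite('pics/s9.png',c[:,:,::-1])
print("tab",atz("side",(250+301/1.74,190+227/1.74),.043), "L plate", atz("top",(220+72/2.582,145+139/2.58),.1))
E
```

```text
tab [ 0.59404946 -0.26054412  0.043     ] L plate [0.56538839 0.14299058 0.1       ]
```

View pics/s9.png

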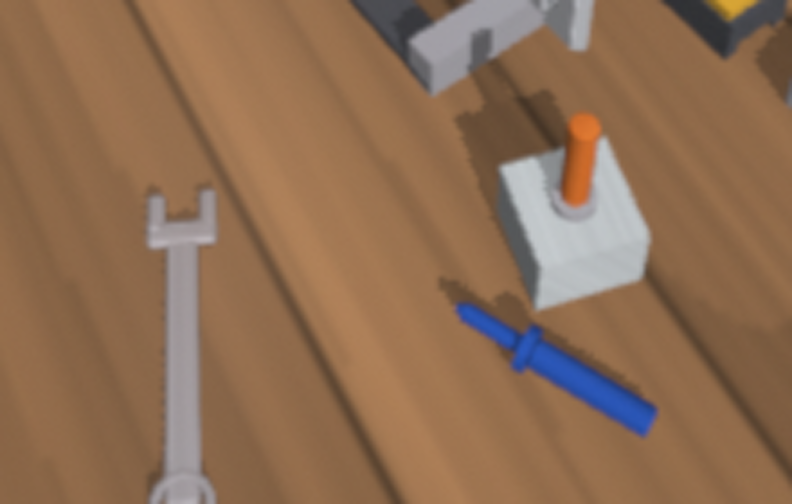

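View 9: the blue look-alike now lies on the bench, clear of the path. No move of mine went near it and the forces were about zero, so I'm leaving it. The pin top is still at (382,364), so I'll go down and grasp.

```bash
python3 -m pendant '{"dp":[[0.001,-0.006,0.02],[0.001,-0.008,0.06],[0.001,-0.008,0.09],[0.001,-0.008,0.115],[0.001,-0.008,0.131],[0.001,-0.008,0.131],[0.001,-0.008,0.131],[0.001,-0.008,0.131]],"spin":[0,0,0,0,0,0,0,0]}' 0.05
python3 -m pendant '{"dp":[[0,0,0],[0,0,0],[0,0,0],[0,0,0],[0,0,0],[0,0,0],[0,0,0],[0,0,0]],"spin":[0,0,0,0,0,0,0,0]}' 0
python3 - <<'E'
from h import *
need([.424,-.3415,.079])
E
```

```text
t: 18.4
tcp_pos: [0.426, -0.3404, 0.0794]
tcp_rot: [0.001, 0.662, 0.749, 0.0]
ft_force: [-0.4, -0.0, -0.3]
grip_width: 0.533
t: 19.4
tcp_pos: [0.4252, -0.34, 0.0784]
tcp_rot: [-0.0, 0.662, 0.749, -0.0]
ft_force: [-1.0, -0.3, -0.2]
grip_width: 0.165
dp [-0.0013 -0.0014 -0.0006] spin 0.004 tcp [ 0.4252 -0.34    0.0784] jaw 0.123 tilt [-0.0002  0.    ]
```

```bash
python3 -m pendant '{"dp":[[0,0,-0.015],[0,0,-0.04],[0,0,-0.065],[0,0,-0.085],[0,0,-0.085],[0,0,-0.085],[0,0,-0.085],[0,0,-0.085]],"spin":[0,0,0,0,0,0,0,0]}' 0
python3 - <<'E'
from h import *
need([.592,-.2600,.143])
E
```

```text
t: 20.4
tcp_pos: [0.425, -0.3398, 0.1628]
tcp_rot: [-0.001, 0.662, 0.749, -0.0]
ft_force: [-0.4, -0.8, -1.5]
grip_width: 0.159
dp [0.0587 0.1756 0.0196] spin 0.004 tcp [ 0.425  -0.3398  0.1628] jaw 0.123 tilt [-0.0012  0.0007]
```

```bash
python3 -m pendant '{"dp":[[0.01,0.03,0],[0.022,0.065,0],[0.034,0.1,0],[0.046,0.135,0],[0.055,0.163,0],[0.058,0.173,0.005],[0.059,0.176,0.015],[0.059,0.176,0.02]],"spin":[0,0,0,0,0,0,0,0]}' 0
python3 - <<'E'
from h import *
need([.592,-.2600,.143])
s=ctrl.grab_frame('side');t=ctrl.grab_frame('top')
for P in ([.592,-.2596,.043],):print(proj('side',P),proj('top',P))
a=cv2.resize(s[260:360,360:460],(400,400),interpolation=2);b=cv2.resize(t[160:260,370:470],(400,400),interpolation=2)
cv2.imwrite('pics/c10.png',np.hstack([a,b])[:,:,::-1])
E
```

```text
t: 21.4
tcp_pos: [0.591, -0.2605, 0.1422]
tcp_rot: [-0.001, 0.663, 0.749, -0.001]
ft_force: [-0.8, -0.1, -0.9]
grip_width: 0.166
dp [ 0.0004  0.0011 -0.0008] spin 0.002 tcp [ 0.591  -0.2605  0.1422] jaw 0.121 tilt [-0.0025  0.0003]
[421.94633865 320.53077866] [419.74356072 197.00169057]
```

View pics/c10.png

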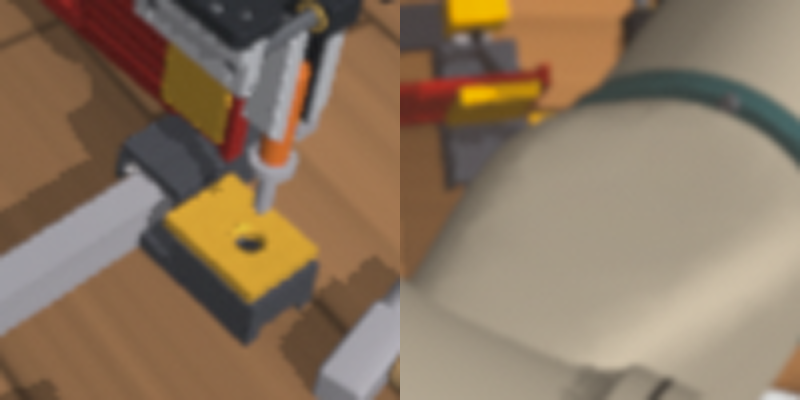

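View 10 (side half): the hole is at crop (251,241) and the pin tip at (263,212), just above it. The arm hides the top view. I'll compare the two in the side camera.

```bash
python3 - <<'E'
from h import *
u=lambda x,y:(360+x/4,260+y/4)
h=atz("side",u(251,241),.043);print("hole",h)
for z in(.068,.070,.072):print("tip",atz("side",u(263,212),z)-h)
print("collar top",atz("side",u(276,157),.112+.004)-h)
s,R=state();print(R.T@np.array([1,0,0]),R.T@np.array([0,1,0]))
x=atz("side",u(276,158),.118);print(proj("side",np.r_[s["tcp_pos"][:2],.07])*4-[1440,1040],proj("side",np.r_[s["tcp_pos"][:2],.114])*4-[1440,1040])
E
```

```text
hole [ 0.5939573  -0.25985304  0.043     ]
tip [ 0.00220034 -0.00158395  0.025     ]
tip [ 0.00094208 -0.00269308  0.027     ]
tip [-0.00031619 -0.0038022   0.029     ]
collar top [-0.00016616 -0.00379752  0.073     ]
[-0.1208292   0.9926704  -0.00240492] [9.92673104e-01 1.20830391e-01 3.55202952e-04]
[254.71193462 212.41874335] [267.16745929 157.70004861]
```

```bash
python3 -m pendant '{"dp":[[0.002,-0.0005,0],[0.0027,-0.0005,0],[0.0027,-0.0005,0.008],[0.0027,-0.0005,0.016],[0.0027,-0.0005,0.022],[0.0027,-0.0005,0.028],[0.0027,-0.0005,0.033],[0.0027,-0.0005,0.038]],"spin":[0,0,0,0,0,0,0,0]}' 0
```

```text
t: 22.5
tcp_pos: [0.592, -0.2573, 0.1051]
tcp_rot: [0.0, 0.662, 0.749, -0.0]
ft_force: [-0.4, -0.2, -1.1]
grip_width: 0.163
```

```bash
python3 -m pendant '{"dp":[[0,0,0.004],[0,0,0.008],[0,0,0.012],[0,0,0.016],[0,0,0.02],[0,0,0.024],[0,0,0.027],[0,0,0.028]],"spin":[0,0,0,0,0,0,0,0]}' 0
python3 - <<'E'
from h import *
s=ctrl.grab_frame('side')
cv2.imwrite('pics/c11.png',cv2.resize(s[250:350,360:460],(500,500),interpolation=2)[:,:,::-1])
E
```

```text
t: 23.5
tcp_pos: [0.5918, -0.2572, 0.0772]
tcp_rot: [-0.0, 0.662, 0.749, -0.0]
ft_force: [-0.1, -0.3, -0.9]
grip_width: 0.165
```

View pics/c11.png

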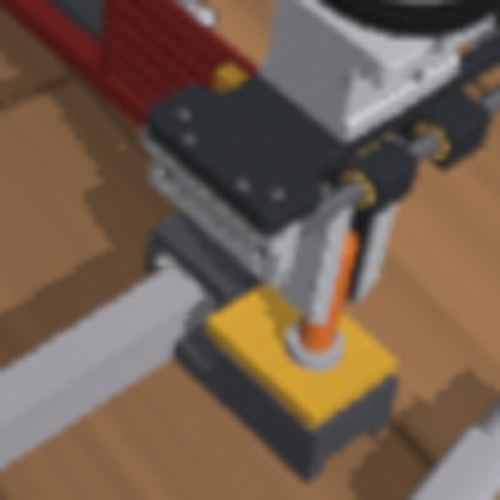

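View 11: the collar is on the tab at crop (315,345) and the pin is upright. I'll release it and withdraw.

```bash
python3 -m pendant '{"dp":[[0,0,0],[0,0,0],[0,0,0],[0,0,0],[0,0,-0.01],[0,0,-0.04],[0,0,-0.08],[0,0,-0.12]],"spin":[0,0,0,0,0,0,0,0]}' 0.035
python3 -m pendant '{"dp":[[0,-0.03,-0.02],[0,-0.08,-0.02],[0,-0.13,-0.02],[0,-0.16,-0.02],[0,-0.16,-0.02],[0,-0.16,-0.02],[0,-0.16,-0.02],[0,-0.16,-0.02]],"spin":[0,0,0,0,0,0,0,0]}'
python3 - <<'E'
from h import *
s=ctrl.grab_frame('side');t=ctrl.grab_frame('top')
a=cv2.resize(s[180:380,250:460],(420,400),interpolation=2);b=cv2.resize(t[140:300,230:450],(380,276),interpolation=2)
b=np.vstack([b,np.zeros((124,380,3),np.uint8)])
cv2.imwrite('pics/c12.png',np.hstack([a,b])[:,:,::-1])
E
```

```text
t: 24.55
tcp_pos: [0.5919, -0.2574, 0.1993]
tcp_rot: [0.0, 0.662, 0.749, -0.0]
ft_force: [0.8, -0.3, 0.4]
grip_width: 0.37
t: 25.55
tcp_pos: [0.4339, -0.2767, 0.2172]
tcp_rot: [-0.0, 0.662, 0.75, -0.0]
ft_force: [0.6, -0.9, 0.2]
grip_width: 0.372
```

View pics/c12.png

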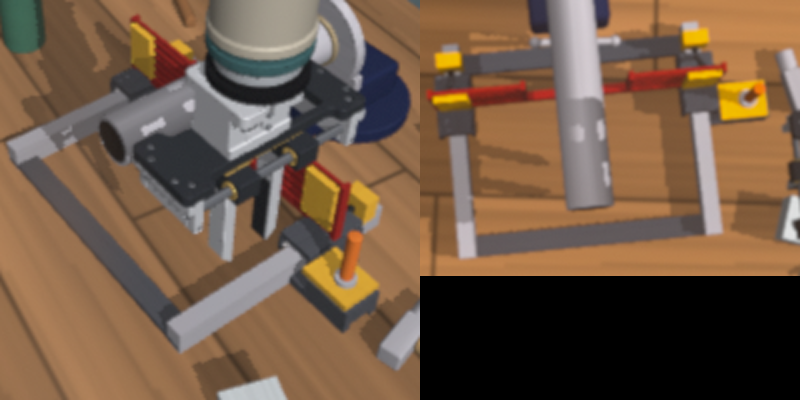

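View 12: the screen sits at both stops, and the pin stands upright, released, with its collar on the tab. I'll do one numeric check, then hand in.

```bash
python3 - <<'E'
from h import *
v=lambda x,y:(230+(x-420)/1.727,140+y/1.725)
print("pin top",tri((250+355/2,180+236/2),v(759,87)))
d=atz("top",v(451,99),.1)-atz("top",v(706,75),.1);print("yaw",np.arctan2(-d[0],d[1])-.119)
ctrl.close_job()
E
```

```text
pin top [ 0.59335758 -0.25886658  0.11506287]
yaw 0.00432653735510502
the job is handed in; nothing more can be done
```

The screen is home and square, and the lock pin is seated through the tab and bracket. I handed the job in at about 25.7 s of the 72 s allowed.

- **Screen:** I pushed it left, right, left, right. Both ends finished firm against their stops, with at most about 21 N on the wrist in x at the readings. The last picture puts it about 0.004 rad off square.
- **Pin:** Its top measures (0.593, -0.259, 0.115) m, which puts its middle at about 60 mm, the fully seated height. It is within about 2 mm of the lock hole I measured at the start. It stands upright and let go, and the gripper was clear at hand-in.
- **Can:** It was still upright in the last side view that showed it.
- **Disagreements:** The two cameras differed by 2–4 mm on single points, so I aimed the insertion from the side picture alone. The left end stopped at 70 mm of travel, against the 77 mm I had estimated.
- **Blue look-alike:** It toppled onto the bench between the first picture and the check before the grasp. I don't know why: no planned gripper position went near it and the force readings showed nothing, but I didn't check the arm links. I left it where it lay.

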